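Carry the catch bucket from the conveyor to the counting scale

TASK

The catch bucket of turned bushes stands in the drip tray under the upper end of the parts conveyor. Raise its bail, lift the bucket out by the bail's grip without bumping the conveyor or tipping it, and set it down gently and upright on the middle of the counting scale's pan, with all three bushes still in it. Let go of it only when it stands there, and leave the oil can and tools nearby alone.

Things in the scene. Friction and masses are not known exactly. Their poses are not given: they have to be found in the camera images.
- bucket: Open sheet-steel bucket, 120 mm across the rim, 100 mm across the foot, 95 mm tall, wall 3 mm, 0.2 to 0.45 kg without the bushes (0.21 kg together). Origin: centre of its underside, z up. The bail's hinge line lies along its x axis, 87 mm above the underside; x is within 0.15 rad of the conveyor's x, so the hinge ears are at the near and far sides and the bail swings sideways.
- bail_grip (a point): Middle of the black round grip on the bail: a tube 16 mm in diameter, 62 mm long, turning freely on the bail's wire and lying along the bucket's x axis, 68 mm from the hinge line. When the bail is upright its centre is 155 mm above the bucket's underside and straight over its middle; it starts folded over to one side. Below it the bail is 6 mm round bar.
- bail (a joint): Angle of the bail: 0 upright, positive when it leans towards the bucket's -y, negative towards +y; stops at +-1.15 rad. The hinge is stiff (about 0.03 N m): the bail stays where it is put. Starts between 0.6 and 1.05 rad.
- drip_tray: Square sheet-steel drip tray on a low stand, fixed, 170 x 170 mm. Origin: centre of its underside, on the bench. The tray's floor, where the bucket stands, is 48 mm above the bench and its upright edge 60 mm, so the bucket must rise more than 12 mm to pass over the edge.
- conveyor: Inclined belt conveyor, fixed. Origin: on the bench, 4 mm inside the belt's upper end, which overhangs the bucket's far half; x runs along it, roughly away from the robot. From the end at x = -4 mm the belt falls at 0.35 rad to x = 330 mm; width 108 mm (y = -54 to 54). At the end: underside 251, tops of side rails 303 mm above the bench. Legs from x = 115 mm. Bucket: within 10 mm of the origin.
- scale: Bench counting scale, fixed: grey body 220 x 220 mm with a square steel pan of 200 x 200 mm, its top 70 mm above the bench; a low console (up to 50 mm high) with display and keys reaches from x = -110 to -175 mm. Origin: on the bench below the middle of the pan; x points away from the console.
- pan_centre (a point): Middle of the top face of the scale's pan, 70 mm above the bench.
- bush1_mid (a point): Turned steel bush standing in the bucket, 33 mm flange, 25 mm body, 58 mm long, 70 g; the point is its centre, half-way up.
- bush2_mid (a point): Second, identical bush in the bucket; the point is its centre.
- bush3_mid (a point): Third, identical bush in the bucket; the point is its centre.
- oil_can: Bystander: copper oil can, 68 mm across, 150 mm tall with its spout, standing on the bench. Origin: centre of its underside.
- chuck_key: Bystander: T-handled lathe chuck key lying flat, 135 x 160 mm, 18 mm high. Origin: on the bench under its shank.
- chuck_jaw: Bystander: stepped steel chuck jaw, 96 x 22 mm, 48 mm high. Origin: on the bench under its lowest step.
Not all that is in view belongs to the job. What is shaped like the bucket but pink is not meant.

How it is judged:
On the way, in this order (a step that is already met when the one before it is completed fails the run):
1. the bucket is lifted clear of the drip tray's edge, held by the grip of its raised bail (z of bucket in the frame of conveyor above 0.061 m and distance between the grasp point and bail_grip below 0.035 m and contact force between the fingers and bucket above 1 N and contact force between bucket and drip_tray below 0.1 N and value of joint bail between -0.35 and 0.35 rad), for 0.2 s.
2. the bucket is set down on the scale's pan while still held by the bail's grip, not dropped (contact force between bucket and scale above 1 N and z of bucket in the frame of pan_centre below 0.008 m and horizontal distance between bucket and pan_centre below 0.05 m and distance between the grasp point and bail_grip below 0.035 m and contact force between the fingers and bucket above 1 N), for 0.1 s.
At the end, for the whole second after the job is handed in: The bucket stands upright (within 0.06 rad) and at rest on the scale's pan, its middle within 35 mm of the middle of the pan, with all three bushes inside it, and the robot has let go (horizontal distance between bucket and pan_centre below 0.035 m and z of bucket in the frame of pan_centre between -0.004 and 0.006 m and angle between bucket's own z axis and vertical below 0.06 rad and linear speed of bucket below 0.02 m/s and horizontal distance between each of bush1_mid, bush2_mid, bush3_mid and bucket below 0.055 m and z of each of bush1_mid, bush2_mid, bush3_mid in the frame of bucket below 0.095 m); the robot touches nothing.
It fails at once if the robot or the bucket bumps the conveyor (more than 8 N) (contact force between any of the arm, the fingers, bucket and conveyor above 8 N).
It fails at once if the bucket is tipped more than 30 degrees (angle between bucket's own z axis and vertical above 0.52 rad).
It fails at once if the bucket is banged or pressed down on the scale (more than 45 N) (contact force between bucket and scale above 45 N).
It fails at once if the robot leans on the scale (more than 10 N) (contact force between any of the arm, the fingers and scale above 10 N).
It fails at once if the oil can, chuck key or chuck jaw is moved more than 15 mm (distance of any of oil_can, chuck_key, chuck_jaw from where it was at the start of the episode above 0.015 m).
It also fails if it takes over 54 s, if anything falls off the work surface, if the arm or the gripper's body presses on something with over 40 N, if the wrist force passes 120 N, or if a joint passes its speed limit or range.

ROBOT

A 6-joint arm with a two-finger parallel gripper is mounted at the origin on the work surface. World frame = base frame: x ahead of the robot, y to its left, z up, the work surface at z = 0. Lengths are in m, angles in rad, forces in N, time in s.
With the tool pointing down it reaches from about 0.35 to 0.975 m from the base axis. Payload 4.9 kg.
Tool frame: the origin (TCP) lies at the very end of the fingers, on their centre line; the grasp point (between the pads) lies 19 mm behind it; z points along the fingers, x is the direction in which the jaws open and shut, and the axes are right-handed (so a half turn about z gives the same grasp; the last joint's range is limited). The gripper opens to 85 mm and grips with 20 to 120 N. Pads are 22 mm wide; open, the fingers measure 114 mm over their backs; the gripper's body (76 mm by 85 mm) begins 54 mm behind the grasp point. The pads swing forward as they close: fully open they stand 13 mm farther back than shut.
Start: joints at [-1.406, 0.053, 1.613, -0, 1.476, -0.119], TCP at [0.175, -0.6, 0.207] pointing down, gripper open.
Joint ranges: [-3.01, 3.01], [-1.01, 2.22], [0.06, 2.58], [-1.02, 4.17], [0.09, 2.62], [-3.14, 3.14]. Speed limits (rad/s): [2.57, 2.57, 3.14, 3.14, 3.14, 3.14].

INTERFACE

Orientations are given as a unit quaternion [x, y, z, w].
In Python, from rig import read_state, imaging, ticket gives the robot as it stands.
- The arm moves only by the tool send_rows, never from a script. Its argument "targets" is a list of rows, each a list of 7 numbers: the shift along the world's x, y, z in mm, then the turn, a rotation vector about the world's x, y, z in degrees, then the finger opening in mm, from 0 to 85.4. In form: [[dx, dy, dz, ax, ay, az, jaw], ...]. A call has 1 to 5 rows; each row shifts and turns the commanded pose from where the row before left it; what a row does not reach is not made up. A row lasts 1/12 s, in which the tool goes at most 41.7 mm and 7.16 degrees, less where a joint would pass 70% of its speed; a pose out of reach is approached as far as the arm can. A call is refused whole if a number of a shift passes 41.7 or a number of a turn 7.16, either way. A call with a gripper value outside its range is refused whole. The fingers move at their own pace and stop on an object; the grip force is fixed at half the most. Time passes only in rows, so rows that do not move let the fingers close. It gives the time, the measured TCP pose, the force and the opening at its end, in the units of the state.
- read_state(): the state, without advancing time (a new reading comes with each control period).
- imaging.grab_frame(name): name is "scene" or "top" or "wrist"; returns a dict with "frame" (420x560x3 uint8, blue, green, red), "fx", "fy", "cx", "cy" (pixels), "camera_from_world" (4x4, takes a point from world to camera coordinates). Camera axes: x right, y up, looking along -z (the intrinsics and any distortion apply to the point x, -y, -z); pixel columns grow to the right and rows downward; lengths in m; the calibration is good to about 2 mm. A picture is of the moment at which its call begins. There is no depth.
- ticket.job_done(): hands the job in, once; it reports no verdict.
The state is a dict: "time": time; "joints": joint angles; "joint_velocities": joint speeds; "joint_torque": joint torques, N m; "tool_pos": TCP position; "eef_rot": TCP orientation; "contact_force": force on the tool from outside, world axes, zero at the start; "torque": the same for the moment, N m; "opening": opening from 0.0 (shut) to 1.0 (fully open).
Only numpy, scipy, OpenCV 4.12 (cv2) and the standard library are available. Lean on these libraries where they do the work, as an engineer would, in place of code of your own. Each camera call takes 0.05 s, during which the arm holds its last target. There are 200 camera calls.

## Working session

There is one attempt and no reset: what is moved stays moved. The work goes in short steps, Python scripts to look and compute and a tool call to move; the robot and the scene stay as the last step left them, time stands still between calls to the robot, and variables do not carry over. Pictures are saved under pics/ and viewed, about 8 in all and at most 12, crops included, and the job is handed in when it is done.

Besides the shell and the picture viewer there is one more tool, called as a command line: name --pt "numbers of a row" for each row, then --argument value for the rest. send_rows: Moves the arm, as the interface text tells. Its arguments: {"type":"object","properties":{"targets":{"type":"array"}},"required":["targets"]}

```bash
mkdir -p pics; ls
cat > h.py <<'E'
import numpy as np, cv2
from rig import read_state, imaging, ticket
def grab(n,save=None):
    d=imaging.grab_frame(n)
    if save: cv2.imwrite(f'pics/{save}.png',d['frame'])
    np.savez(f'pics/{n}_cal.npz',**{k:np.array(v) for k,v in d.items()})
    return d
def cal(n): return dict(np.load(f'pics/{n}_cal.npz'))
def proj(d,p):
    p=np.atleast_2d(p); T=d['camera_from_world']; c=p@T[:3,:3].T+T[:3,3]
    return np.c_[d['fx']*c[:,0]/-c[:,2]+d['cx'], d['fy']*-c[:,1]/-c[:,2]+d['cy']]
def ray(d,u,v):
    T=d['camera_from_world'];R=T[:3,:3]
    k=np.array([(u-d['cx'])/d['fx'],-(v-d['cy'])/d['fy'],-1.]); return -R.T@T[:3,3], R.T@k
def atz(d,u,v,z):
    o,k=ray(d,u,v); return o+k*(z-o[2])/k[2]
def tri(obs):
    A=0;b=0
    for d,u,v in obs:
        o,k=ray(d,u,v);k=k/np.linalg.norm(k);P=np.eye(3)-np.outer(k,k);A=A+P;b=b+P@o
    return np.linalg.solve(A,b)
E
python3 - <<'E'
from h import *
s=grab('scene');t=grab('top')
print(s.keys(),t['camera_from_world'],s['camera_from_world'],s['fx'])
im=np.vstack([s['frame'],t['frame']])
cv2.imwrite('pics/a.png',s['frame']);cv2.imwrite('pics/b.png',t['frame'])
print(read_state())
E
```

```text
pics
dict_keys(['frame', 'fx', 'fy', 'cx', 'cy', 'camera_from_world']) [[-0.02497241 -0.99968676  0.00165941  0.00826445]
 [ 0.98487862 -0.02431777  0.17153063 -0.64516031]
 [-0.17143654  0.00591785  0.98517739 -1.32391859]
 [ 0.          0.          0.          1.        ]] [[-0.95824959  0.28580941 -0.0084088   0.62099633]
 [-0.22613212 -0.73951254  0.63402323  0.04651514]
 [ 0.17499139  0.609454    0.77326828 -1.90270004]
 [ 0.          0.          0.          1.        ]] 488.2465457654171
{'time': 0.1, 'joints': array([-1.40597109e+00,  5.33072678e-02,  1.61415819e+00,  4.68102467e-05,
        1.47598087e+00, -1.19015611e-01]), 'joint_velocities': array([ 0.00021771, -0.00101992, -0.00380492,  0.00085387, -0.00216303,
       -0.00091366]), 'joint_torque': array([-1.17178733e-03, -3.94909501e+01, -3.71364856e+01, -2.41712805e-04,
        3.93787224e-03, -1.85914899e-05]), 'tool_pos': array([ 0.17493332, -0.59939264,  0.20597491]), 'eef_rot': array([ 8.00012334e-01, -5.99982838e-01, -6.54117755e-04, -6.57037633e-04]), 'contact_force': array([-0.67648411,  0.29904114, -1.10529709]), 'torque': array([ 0.02339276,  0.02073313, -0.01556202]), 'opening': 0.9973275190344741}
```

View pics/a.png

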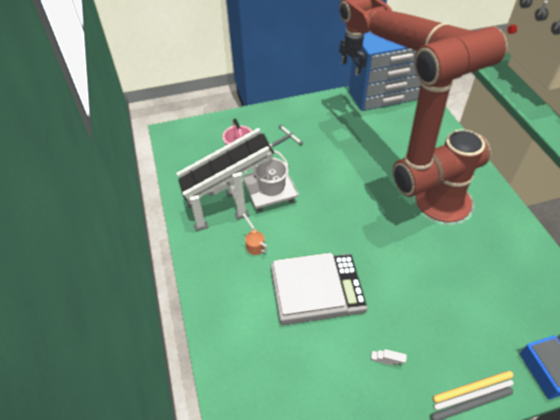

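View pics/b.png

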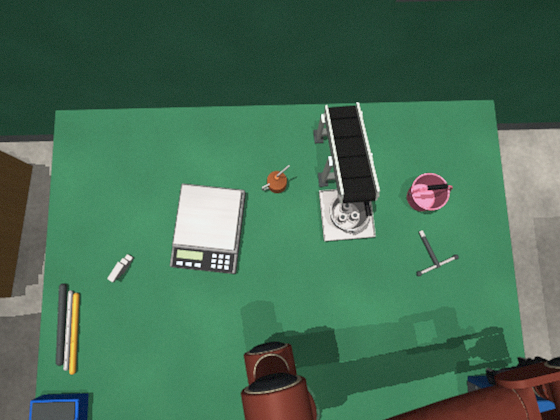

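The scene view shows the grey bucket in the tray at (270,177), the conveyor above it, and the scale at (310,285). In the top view the bucket is at (350,215) with its bail folded to the right (-y), and the pan is at (210,218). There are two bucket-shaped things, grey at (350,215) and pink at (430,190) in the top view. The grey one in the tray fits the description. I'll enlarge both views to confirm and measure.

Run:
```python
from h import *
s=cv2.imread('pics/a.png');t=cv2.imread('pics/b.png')
a=cv2.resize(t[170:250,310:390],None,fx=5,fy=5,interpolation=cv2.INTER_CUBIC)
b=cv2.resize(s[135:215,230:310],None,fx=5,fy=5,interpolation=cv2.INTER_CUBIC)
for im,x0,y0 in((a,310,170),(b,230,135)):
    for i in range(0,80,10):
        cv2.putText(im,str(x0+i),(i*5,8),0,.3,(0,0,255),1);cv2.putText(im,str(y0+i),(0,i*5+4),0,.3,(0,0,255),1)
        cv2.line(im,(i*5,0),(i*5,400),(0,200,255),1) if 0 else None
cv2.imwrite('pics/c.png',np.hstack([a,b]))
d=cal('top')
for n,u,v,z in [('bucketrim?',350,214,.143),('tray tl',320,191,.06),('tray bl',324,241,.06),('tray br',376,237,.06),('pan',184,185,.07),('pan',245,191,.07),('pan',236,251,.07),('pan',173,244,.07),('conv l',338,195,.303),('conv r',378,199,.303),('conv far r',358,104,.19),('conv far l',327,106,.19)]: print(n,atz(d,u,v,z).round(3))
```

```text
bucketrim? [ 0.621 -0.226  0.143]
tray tl [ 0.716 -0.144  0.06 ]
tray bl [ 0.547 -0.15   0.06 ]
tray br [ 0.556 -0.322  0.06 ]
pan [0.745 0.311 0.07 ]
pan [0.72  0.107 0.07 ]
pan [0.521 0.138 0.07 ]
pan [0.549 0.344 0.07 ]
conv l [ 0.648 -0.167  0.303]
conv r [ 0.634 -0.277  0.303]
conv far r [ 0.965 -0.262  0.19 ]
conv far l [ 0.96  -0.164  0.19 ]
```

View pics/c.png

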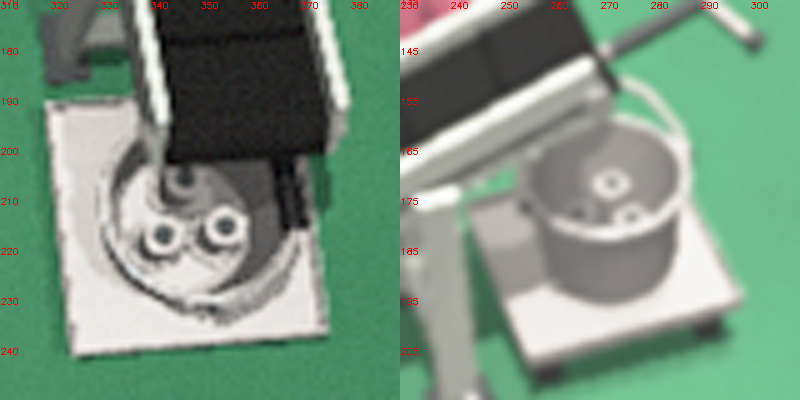

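Run:
```python
from h import *
t=cal('top');s=cal('scene')
print('rim scene',[atz(s,*p,.143).round(3) for p in [(255,171),(287.7,170),(272,183.3),(271.3,158),(271.3,170.5)]])
print('rim top',[atz(t,*p,.143).round(3) for p in [(331,213),(352,233.5)]])
for z in(.17,.18,.19): print('grip',z,[atz(t,*p,z).round(3) for p in [(366.3,203),(368.5,214.8)]])
# dark grip pixels, near conveyor end
im=t['frame'][195:222,355:382].astype(int).max(2)
for r in range(0,27,2): print(195+r,' '.join('%3d'%x for x in im[r]))
# predicted overlays
o=[]
for c in [(.645,-.225),(.637,-.230)]:
    a=np.linspace(0,2*np.pi,12,endpoint=False)
    P=np.c_[c[0]+.06*np.cos(a),c[1]+.06*np.sin(a),0*a+.143]
    print(c,'top',proj(t,P).round(0).tolist(),'scene',proj(s,P).round(0).tolist())
```

```text
rim scene [array([ 0.689, -0.235,  0.143]), array([ 0.571, -0.204,  0.143]), array([ 0.645, -0.157,  0.143]), array([ 0.612, -0.283,  0.143]), array([ 0.63 , -0.22 ,  0.143])]
rim top [array([ 0.626, -0.167,  0.143]), array([ 0.56 , -0.229,  0.143])]
grip 0.17 [array([ 0.65 , -0.273,  0.17 ]), array([ 0.613, -0.278,  0.17 ])]
grip 0.18 [array([ 0.648, -0.271,  0.18 ]), array([ 0.611, -0.275,  0.18 ])]
grip 0.19 [array([ 0.646, -0.269,  0.19 ]), array([ 0.61 , -0.273,  0.19 ])]
195  39  35  32  37  38  39  43  36  35  37  35  42  36  38  40  38  42  40  33  39  59 129 154 168 159 142 145
197  40  30  41  37  35  34  37  33  37  31  38  39  35  36  36  41  36  36  31  33  70 126 142 141 142 147 144
199  34  34  30  28  32  30  37  31  33  28  33  30  31  28  27  31  28  18  24  21 106 148 152 146 142 141 143
201  24  15  24  30  27  37  28  33  36  21  24  27  26  28  62  87  76  72  76  74 124 143 144 147 140 143 147
203  79  77  76  79  76  78  81  85  65  31  17  26  24  15  95 122 106  97  93  86 128 148 148 148 143 142 144
205  82  69  74  76  79  79  76  80  82  57  14  40  44  2
[... 1072 characters left out ...]
0, 226.0], [360.0, 223.0], [366.0, 216.0], [368.0, 206.0], [365.0, 197.0], [358.0, 190.0]] scene [[251.0, 174.0], [256.0, 179.0], [263.0, 182.0], [271.0, 182.0], [279.0, 178.0], [283.0, 173.0], [283.0, 167.0], [278.0, 162.0], [271.0, 159.0], [263.0, 160.0], [256.0, 163.0], [252.0, 168.0]]
(0.637, -0.23) top [[350.0, 190.0], [341.0, 193.0], [334.0, 200.0], [332.0, 209.0], [335.0, 219.0], [342.0, 226.0], [352.0, 228.0], [362.0, 225.0], [368.0, 218.0], [370.0, 209.0], [367.0, 199.0], [360.0, 193.0]] scene [[253.0, 172.0], [257.0, 178.0], [265.0, 180.0], [273.0, 180.0], [280.0, 177.0], [284.0, 172.0], [284.0, 166.0], [280.0, 161.0], [273.0, 158.0], [265.0, 158.0], [257.0, 161.0], [253.0, 166.0]]
```

send_rows --pt "22 20 3 0 0 -5.4 60" --pt "22 20 3 0 0 -5.4 60" --pt "22 20 3 0 0 -5.4 60" --pt "22 20 3 0 -6.5 0 60" --pt "22 20 3 0 -6.5 0 60"

```text
time: 0.52
tool_pos: [0.2875, -0.4988, 0.2225]
eef_rot: [0.704, -0.701, 0.082, -0.082]
contact_force: [-0.6, 0.4, 0.9]
opening: 0.703
```

send_rows --pt "23 21 2 0 -6 0 60" --pt "23 21 2 0 -6 0 60" --pt "23 21 2 0 -6 0 60" --pt "23 21 2 0 -6 0 60" --pt "23 21 2 0 -6 0 60"

```text
time: 0.93
tool_pos: [0.4007, -0.3942, 0.2326]
eef_rot: [0.657, -0.657, 0.261, -0.26]
contact_force: [0.3, 1.4, -0.2]
opening: 0.705
```

send_rows --pt "23 21 2 0 -6 0 60" --pt "23 21 2 0 -6 0 60" --pt "23 20 2 0 0 0 60" --pt "23 20 2 0 0 0 60" --pt "23 20 2 0 0 0 60"

```text
time: 1.35
tool_pos: [0.5151, -0.2919, 0.2409]
eef_rot: [-0.627, 0.628, -0.326, 0.326]
contact_force: [1.0, -0.2, 0.1]
opening: 0.704
```

send_rows --pt "23 20 2 0 0 0 60" --pt "0 0 0 0 0 0 60" --pt "0 0 0 0 0 0 60"

```text
time: 1.6
tool_pos: [0.5386, -0.2711, 0.2436]
eef_rot: [0.629, -0.626, 0.326, -0.327]
contact_force: [0.6, 0.3, 0.4]
opening: 0.703
```

Run:
```python
from h import *
from scipy.spatial.transform import Rotation as R
w=grab('wrist','w1');st=read_state();print(st['time'],st['tool_pos'].round(4),R.from_quat(st['eef_rot']).as_matrix().round(3),st['joints'].round(2),st['contact_force'])
cv2.imwrite('pics/w1b.png',cv2.resize(w['frame'],None,fx=1.4,fy=1.4))
```

```text
1.65 [ 0.538  -0.2723  0.2436] [[ 0.002 -0.574  0.819]
 [-1.    -0.002  0.001]
 [ 0.001 -0.819 -0.574]] [-0.94 -0.47  2.22  0.94  0.96  0.23] [-0.17714106 -0.46705928 -0.14073251]
```

View pics/w1b.png

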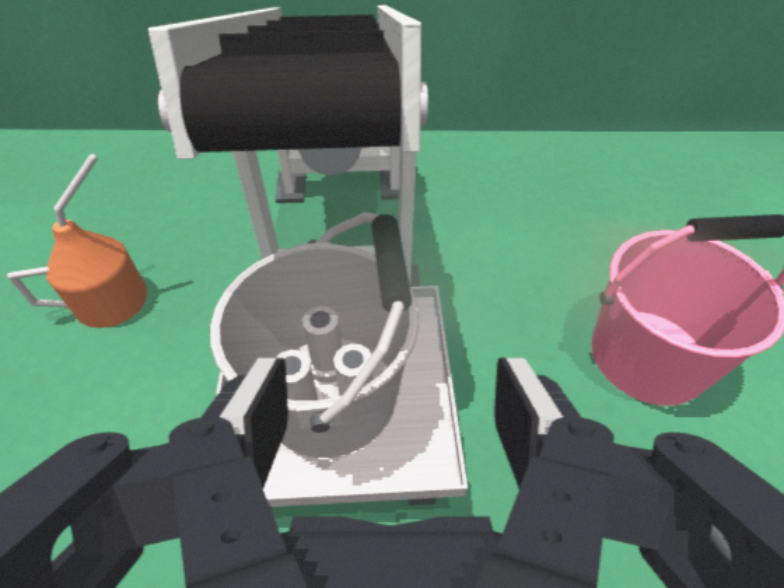

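Wrist view: grey bucket in the tray with the near ear at (320,421), and the black grip running from (398,300) to (384,222), leaning right. All three bushes are inside. The conveyor end is above and beyond it, and the pink decoy is at the right. I'll fit the bucket model to these points.

Run:
```python
from h import *
from scipy.optimize import least_squares as ls
t=cal('top');s=cal('scene');w=cal('wrist')
a=np.linspace(0,2*np.pi,180)
def model(q):
    x,y,yaw,th,e=q; c,sn=np.cos(yaw),np.sin(yaw); R=np.array([[c,-sn,0],[sn,c,0],[0,0,1]]); o=np.array([x,y,.048])
    f=lambda p:o+np.atleast_2d(p)@R.T
    g=lambda l:f([l,-.068*np.sin(th),.087+.068*np.cos(th)])
    return f([-e,0,.087]),g(-.031),g(.031),g(0),f(np.c_[.06*np.cos(a),.06*np.sin(a),0*a+.095])
def res(q,full=False):
    E,n,fa,g,rim=model(q)
    rw=proj(w,rim);rs=proj(s,rim);rt=proj(t,rim)
    r=np.r_[(proj(w,E)-np.array([320,421])/1.4).ravel(),(proj(w,n)-np.array([398.5,300])/1.4).ravel(),(proj(w,fa)-np.array([384,222])/1.4).ravel(),
      rw[:,0].min()-211/1.4, rw[:,1].min()-246/1.4,
      2*(proj(t,n)-np.array([368.3,215.2]))[0], 2*(rs[:,0].min()-255),2*(rs[:,0].max()-287.7),2*(rs[:,1].max()-183.3),2*(rt[:,0].min()-331)]
    return np.r_[r,(q[4]-.062)/.001]
o=ls(res,[.632,-.225,.05,.85,.062],loss='soft_l1');print(o.x.round(4));print(res(o.x).round(1))
print('grip',model(o.x)[3],'near',model(o.x)[1],'far',model(o.x)[2])
# conveyor end: wrist rail bottom-front corners
for z,pts in((.303,[(154,28),(413,22)]),):
    for p in pts: print('rail top front',atz(w,p[0]/1.4,p[1]/1.4,z).round(3))
for p in [(180,156),(409,150)]: print('rail bottom',atz(w,p[0]/1.4,p[1]/1.4,.251).round(3))
```

```text
[ 0.6294 -0.2236  0.1528  0.7706  0.0654]
[ 0.4 -1.4 -0.1  2.1 -1.4  0.2  0.2 -1.1  0.9  2.2  0.2 -0.7 -3.5 -2.2
  3.4]
grip [[ 0.63659207 -0.2703705   0.18379028]] near [[ 0.60595329 -0.2750891   0.18379028]] far [[ 0.66723084 -0.2656519   0.18379028]]
rail top front [ 0.649 -0.177  0.303]
rail top front [ 0.655 -0.28   0.303]
rail bottom [ 0.638 -0.174  0.251]
rail bottom [ 0.643 -0.279  0.251]
```

send_rows --pt "0 -6 0 0 0 3.8 50" --pt "0 -5 0 0 0 3.7 50" --pt "14 2 -10 0 0 0 50" --pt "14 2 -10 0 0 0 50" --pt "14 2 -10 0 0 0 50"

```text
time: 2.07
tool_pos: [0.5794, -0.2805, 0.2135]
eef_rot: [0.666, -0.586, 0.305, -0.346]
contact_force: [0.1, 0.3, -0.3]
opening: 0.588
```

send_rows --pt "14 2 -10 0 0 0 50" --pt "14 2 -10 0 0 0 50" --pt "10 1 -7 0 0 0 50" --pt "0 0 0 0 0 0 50" --pt "0 0 0 0 0 0 50"

```text
time: 2.48
tool_pos: [0.6172, -0.2739, 0.186]
eef_rot: [0.667, -0.585, 0.304, -0.347]
contact_force: [-0.1, -0.4, -0.0]
opening: 0.586
```

Run:
```python
from h import *
w=grab('wrist','w2');st=read_state();print(st['time'],st['tool_pos'].round(4),st['contact_force'])
T=w['camera_from_world'];print('cam',-T[:3,:3].T@T[:3,3])
print('pred grip ends',proj(w,[[.606,-.2751,.1838],[.6672,-.2657,.1838],[.6366,-.2704,.1838]])*1.4)
cv2.imwrite('pics/w2b.png',cv2.resize(w['frame'],None,fx=1.4,fy=1.4))
```

```text
2.5333 [ 0.6173 -0.2741  0.1869] [-0.59556597  0.24711695 -0.89422352]
cam [ 0.51725085 -0.28750991  0.33593588]
pred grip ends [[389.55120508 378.06147685]
 [386.57252756 246.7673484 ]
 [387.90944624 305.69604118]]
```

View pics/w2b.png

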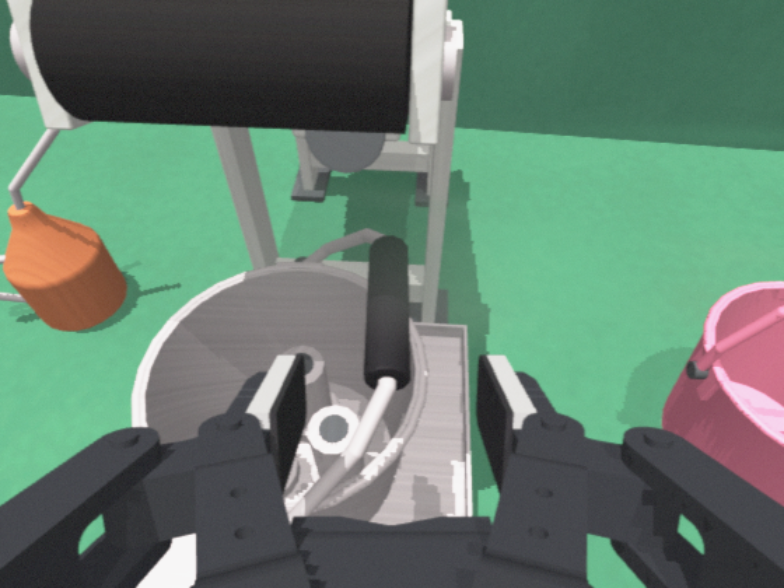

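The wrist view shows the grip from (388,382) to (387,243), within 4 px of my prediction, and centred between the pads. Next: the last 27 mm in, close, then raise the bail along the arc.

send_rows --pt "11 2 -7 0 0 0 50" --pt "11 2 -7 0 0 0 50" --pt "0 0 0 0 0 0 30" --pt "0 0 0 0 0 0 5" --pt "0 0 0 0 0 0 5"

```text
time: 2.95
tool_pos: [0.6396, -0.2697, 0.1739]
eef_rot: [0.667, -0.585, 0.305, -0.347]
contact_force: [-1.6, -0.9, 0.8]
opening: 0.171
```

send_rows --pt "0 0 0 0 0 0 5" --pt "0 0 0 0 0 0 5" --pt "0 0 0 0 0 0 5" --pt "0 0 0 0 0 0 5" --pt "0 0 0 0 0 0 5"

```text
time: 3.37
tool_pos: [0.6401, -0.2698, 0.174]
eef_rot: [0.667, -0.585, 0.306, -0.347]
contact_force: [-3.0, -2.4, 2.7]
opening: 0.151
```

send_rows --pt "-0.8 5 4.2 0 0 0 5" --pt "-0.8 5 3.9 0 0 0 5" --pt "-0.9 5.8 3.2 0 0 0 5" --pt "-0.9 5.8 2.9 0 0 0 5" --pt "0 0 0 0 0 0 5"

```text
time: 3.78
tool_pos: [0.6367, -0.2456, 0.1881]
eef_rot: [0.668, -0.584, 0.304, -0.348]
contact_force: [-1.5, -1.3, 2.2]
opening: 0.151
```

send_rows --pt "-1 6.3 2.1 0 0 0 5" --pt "-1 6.3 1.7 0 0 0 5" --pt "-1 6.3 0.9 0 0 0 5" --pt "-1 6.3 0.3 0 0 0 5" --pt "0 0 0 0 0 0 5"

```text
time: 4.2
tool_pos: [0.6322, -0.2202, 0.1915]
eef_rot: [0.668, -0.584, 0.304, -0.347]
contact_force: [1.0, 0.4, -1.4]
opening: 0.154
```

Run:
```python
from h import *
w=grab('wrist','w3');s=grab('scene','s3');st=read_state();print(st['time'],st['tool_pos'].round(4),st['contact_force'],st['opening'])
a=cv2.resize(w['frame'],(533,400));b=cv2.resize(s['frame'][130:210,230:283],None,fx=5,fy=5,interpolation=cv2.INTER_CUBIC)
cv2.imwrite('pics/w3b.png',np.hstack([a,b]))
```

```text
4.3 [ 0.6324 -0.2212  0.1916] [ 1.8977541   0.76823192 -1.52968935] 0.1507818245969873
```

View pics/w3b.png

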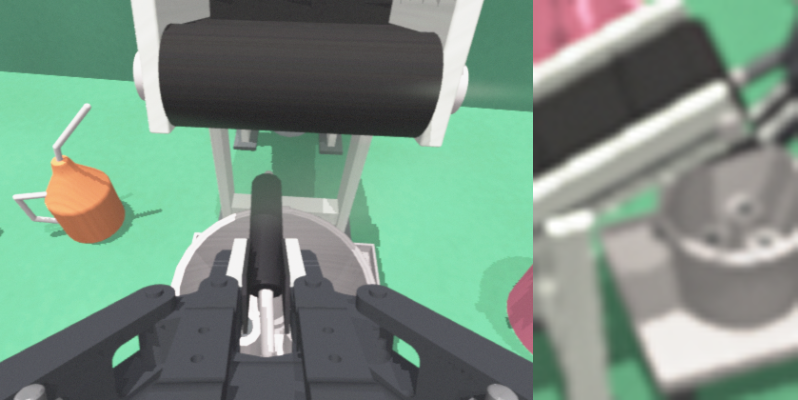

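The bail is upright and its grip is held centrally between the pads, with the conveyor end clear above. Lift 18 mm.

send_rows --pt "0 0 2 0 0 0 5" --pt "0 0 3 0 0 0 5" --pt "0 0 3 0 0 0 5" --pt "0 0 4 0 0 0 5" --pt "0 0 3 0 0 0 5"

```text
time: 4.72
tool_pos: [0.6323, -0.2222, 0.2069]
eef_rot: [0.667, -0.585, 0.304, -0.347]
contact_force: [0.8, -0.6, -4.8]
opening: 0.146
```

send_rows --pt "0 0 3 0 0 0 5" --pt "0 0 0 0 0 0 5" --pt "0 0 0 0 0 0 5"

```text
time: 4.97
tool_pos: [0.6327, -0.2223, 0.2107]
eef_rot: [0.667, -0.584, 0.305, -0.347]
contact_force: [0.2, -1.1, -5.7]
opening: 0.153
```

Run:
```python
from h import *
w=grab('wrist','w4');s=grab('scene','s4');st=read_state();print(st['time'],st['tool_pos'].round(4),st['contact_force'],st['torque'],st['opening'])
a=cv2.resize(w['frame'],(400,300));b=cv2.resize(s['frame'][135:215,230:310],None,fx=5,fy=5,interpolation=cv2.INTER_CUBIC)
a=cv2.copyMakeBorder(a,0,100,0,0,0)
cv2.imwrite('pics/w4b.png',np.hstack([a,b]))
```

```text
5.0667 [ 0.6325 -0.2222  0.2101] [-0.32288251  0.0945194  -5.81449116] [-0.15765844  1.20594827  0.01504204] 0.14768539852504264
```

View pics/w4b.png

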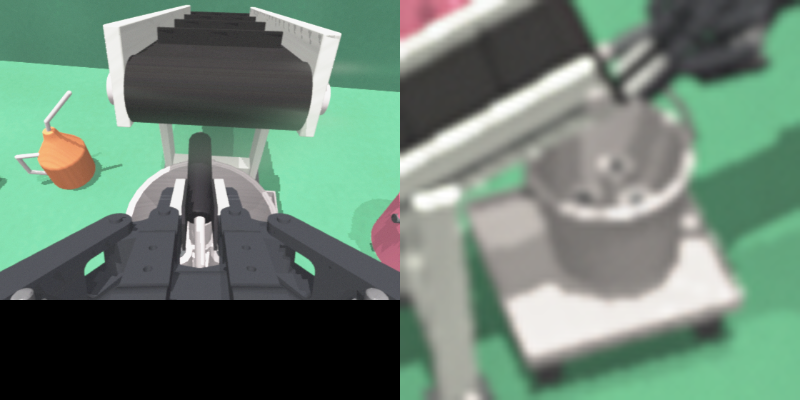

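The force reads 5.8 N down, which is the full weight, and the bucket hangs level, about 5 px higher in the scene view. Add 3 mm of margin, hold, then pull back from under the conveyor.

send_rows --pt "0 0 1.5 0 0 0 5" --pt "0 0 1.5 0 0 0 5" --pt "0 0 0 0 0 0 5" --pt "0 0 0 0 0 0 5" --pt "0 0 0 0 0 0 5"

```text
time: 5.48
tool_pos: [0.6326, -0.2222, 0.2133]
eef_rot: [0.667, -0.584, 0.305, -0.347]
contact_force: [-0.1, 0.4, -4.8]
opening: 0.15
```

send_rows --pt "-2 0 0 0 0 0 5" --pt "-4 0 0 0 0 0 5" --pt "-6 -0.5 0 0 0 0 5" --pt "-8 -1 0 0 0 0 5" --pt "-8 -1 0 0 0 0 5"

```text
time: 5.9
tool_pos: [0.6037, -0.2247, 0.2132]
eef_rot: [0.667, -0.584, 0.305, -0.347]
contact_force: [-1.2, -0.2, -6.4]
opening: 0.152
```

send_rows --pt "-8 -1 0 0 0 0 5" --pt "-8 -1 0 0 0 0 5" --pt "-8 -1 0 0 0 0 5" --pt "-8 -1 0 0 0 0 5" --pt "-8 0 1 0 0 0 5"

```text
time: 6.32
tool_pos: [0.5636, -0.2289, 0.2141]
eef_rot: [0.667, -0.585, 0.305, -0.347]
contact_force: [-0.1, -0.2, -5.2]
opening: 0.15
```

send_rows --pt "-8 0 2 0 0 0 5" --pt "-8 0 4 0 0 0 5" --pt "-8 0 6 0 0 0 5" --pt "-8 0 6 0 0 0 5" --pt "-8 0 6 0 0 0 5"

```text
time: 6.73
tool_pos: [0.5239, -0.2286, 0.2391]
eef_rot: [0.667, -0.584, 0.305, -0.347]
contact_force: [0.4, -0.6, -5.1]
opening: 0.148
```

send_rows --pt "-6 0 6 0 0 0 5" --pt "-4 0 4 0 0 0 5" --pt "-2 0 2 0 0 0 5" --pt "0 0 0 0 0 0 5" --pt "0 0 0 0 0 0 5"

```text
time: 7.15
tool_pos: [0.5126, -0.2288, 0.2504]
eef_rot: [0.667, -0.584, 0.305, -0.347]
contact_force: [0.2, 0.1, -5.7]
opening: 0.152
```

Run:
```python
from h import *
w=grab('top','t5');s=grab('scene','s5');st=read_state();print(st['time'],st['tool_pos'].round(4),st['contact_force'],st['joints'].round(2))
# pan measurement from white-pan pixels
for n,d in (('top',w),('scene',s)):
    f=d['frame'];m=(f.min(2)>165).astype(np.uint8);k,l,stt,c=cv2.connectedComponentsWithStats(m)
    for i in np.argsort(-stt[1:,4])[:6]+1:
        if stt[i,4]>300:
            r=cv2.minAreaRect(np.argwhere(l==i)[:,::-1].astype(np.float32)); print(n,stt[i],atz(d,*c[i],.07).round(4),[atz(d,*p,.07)[:2].round(3).tolist() for p in cv2.boxPoints(r)])
cv2.imwrite('pics/s5b.png',np.hstack([cv2.resize(s['frame'][110:320,220:420],None,fx=2,fy=2,interpolation=2),cv2.resize(w['frame'][150:360,160:360],None,fx=2,fy=2,interpolation=2)]))
```

```text
7.25 [ 0.5126 -0.2285  0.2498] [ 0.33576297 -0.56797374 -5.16779795] [-0.98 -0.56  2.26  0.95  1.12  0.16]
top [ 173  185   70   68 3694] [0.6334 0.2328 0.07  ] [[0.545, 0.345], [0.752, 0.325], [0.722, 0.117], [0.517, 0.142]]
top [ 501  130   59   70 1922] [ 0.793  -0.8682  0.07  ] [[0.87, -0.742], [0.918, -0.966], [0.716, -0.982], [0.671, -0.764]]
top [ 319  190   60   78 1842] [ 0.6011 -0.2125  0.07  ] [[0.662, -0.068], [0.772, -0.211], [0.556, -0.364], [0.453, -0.223]]
scene [   95     0   137    92 10042] [ 0.8805 -1.3514  0.07  ] [[1.211, -1.891], [0.477, -1.828], [0.625, -0.914], [1.21, -0.987]]
scene [ 129   86  108  334 8001] [ 1.0387 -0.1035  0.07  ] [[1.113, -0.906], [0.633, -0.879], [0.832, 0.591], [1.115, 0.549]]
scene [ 272  253   95   67 3814] [0.6385 0.2472 0.07  ] [[0.728, 0.116], [0.428, 0.157], [0.491, 0.378], [0.764, 0.337]]
scene [ 383    0  133   37 3664] [-0.6195 -1.1485  0.07  ] [[-0.354, -1.396], [-1.06, -1.173], [-0.848, -0.849], [-0.201, -1.052]]
scene [  41    0   48  115 2520] [ 1.3539 -1.498   0.07  ] [[1.51, -1.982], [1.313, -2.097], [1.14, -0.912], [1.296, -0.856]]
scene [ 425   35   81   49 2110] [-0.4748 -0.7483  0.07  ] [[-0.323, -0.883], [-0.794, -0.884], [-0.628, -0.557], [-0.203, -0.566]]
```

View pics/s5b.png

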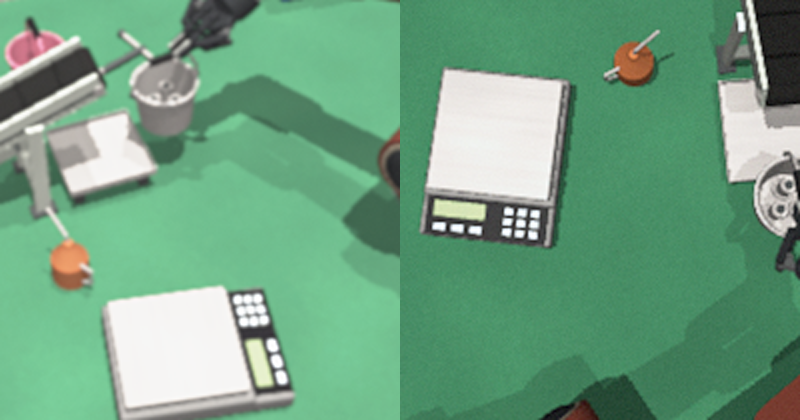

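Run:
```python
from h import *
t=cal('top');s=cal('scene')
T=[(181.5,185),(243,191),(235,250),(173.5,245)];S=[(334,254.5),(273.5,262.5),(279,314),(346,297.5)]
for d,P in((t,T),(s,S)):
    Q=np.array([atz(d,*p,.07) for p in P]);print(Q.round(3)[:,:2].tolist(),Q.mean(0).round(4),np.linalg.norm(np.diff(np.r_[Q,Q[:1]],axis=0),axis=1).round(3))
```

```text
[[0.746, 0.319], [0.72, 0.114], [0.524, 0.142], [0.545, 0.342]] [0.6337 0.229  0.07  ] [0.207 0.198 0.201 0.202]
[[0.516, 0.157], [0.722, 0.128], [0.758, 0.318], [0.537, 0.324]] [0.6336 0.2319 0.07  ] [0.208 0.193 0.221 0.168]
```

Pan centre is (0.634, 0.229), and the two views agree to 3 mm. Carrying it over with gentle ramps.

send_rows --pt "0.5 2 0 0 0 0 5" --pt "1 4 0 0 0 0 5" --pt "2 6 0 0 0 0 5" --pt "2 8 0 0 0 0 5" --pt "2 10 0 0 0 0 5"

```text
time: 7.67
tool_pos: [0.5203, -0.1979, 0.2502]
eef_rot: [0.667, -0.585, 0.304, -0.347]
contact_force: [0.2, 0.8, -4.3]
opening: 0.154
```

send_rows --pt "2 12 0 0 0 0 5" --pt "2 14 0 0 0 0 5" --pt "2 14 0 0 0 0 5" --pt "2 14 0 0 0 0 5" --pt "2 14 0 0 0 0 5"

```text
time: 8.08
tool_pos: [0.5301, -0.1287, 0.2502]
eef_rot: [0.667, -0.584, 0.304, -0.348]
contact_force: [0.1, -0.0, -6.4]
opening: 0.151
```

send_rows --pt "2 14 0 0 0 0 5" --pt "2 14 0 0 0 0 5" --pt "2 14 0 0 0 0 5" --pt "2 14 0 0 0 0 5" --pt "2 14 0 0 0 0 5"

```text
time: 8.5
tool_pos: [0.5398, -0.0585, 0.25]
eef_rot: [0.667, -0.584, 0.304, -0.348]
contact_force: [-0.3, -0.8, -5.5]
opening: 0.149
```

send_rows --pt "2 14 0 0 0 0 5" --pt "2 14 0 0 0 0 5" --pt "2 14 0 0 0 0 5" --pt "2 14 0 0 0 0 5" --pt "2 14 0 0 0 0 5"

```text
time: 8.92
tool_pos: [0.5495, 0.0118, 0.2497]
eef_rot: [0.668, -0.584, 0.303, -0.348]
contact_force: [0.5, 0.7, -6.0]
opening: 0.15
```

send_rows --pt "3 14 0 0 0 0 5" --pt "4 14 0 0 0 0 5" --pt "5 14 0 0 0 0 5" --pt "5 14 0 0 0 0 5" --pt "5 14 0 0 0 0 5"

```text
time: 9.33
tool_pos: [0.5712, 0.0819, 0.2495]
eef_rot: [0.668, -0.585, 0.303, -0.348]
contact_force: [0.5, -0.5, -6.5]
opening: 0.15
```

send_rows --pt "6 14 0 0 0 0 5" --pt "6 14 0 0 0 0 5" --pt "6 14 0 0 0 0 5" --pt "6 14 0 0 0 0 5" --pt "6 14 0 0 0 0 5"

```text
time: 9.75
tool_pos: [0.6009, 0.1518, 0.2491]
eef_rot: [0.668, -0.585, 0.302, -0.347]
contact_force: [0.0, -0.8, -6.2]
opening: 0.151
```

send_rows --pt "6 14 0 0 0 0 5" --pt "6 14 0 0 0 0 5" --pt "6 12 0 0 0 0 5" --pt "6 10 0 0 0 0 5" --pt "5 8 0 0 0 0 5"

```text
time: 10.17
tool_pos: [0.6298, 0.2097, 0.249]
eef_rot: [0.668, -0.585, 0.302, -0.347]
contact_force: [0.5, 0.7, -5.6]
opening: 0.15
```

send_rows --pt "3 6 0 0 0 0 5" --pt "2 4 0 0 0 0 5" --pt "1 4 0 0 0 0 5" --pt "0 2 0 0 0 0 5" --pt "0 0 0 0 0 0 5"

```text
time: 10.58
tool_pos: [0.6366, 0.2239, 0.2499]
eef_rot: [0.667, -0.585, 0.304, -0.347]
contact_force: [-0.0, -0.0, -5.1]
opening: 0.153
```

Run:
```python
from h import *
t=grab('top','t6');s=grab('scene','s6');w=grab('wrist','w6');st=read_state();print(st['time'],st['tool_pos'].round(4),st['contact_force'])
a=cv2.resize(t['frame'][170:270,160:260],None,fx=4,fy=4,interpolation=2);b=cv2.resize(s['frame'][220:320,260:360],None,fx=4,fy=4,interpolation=2)
cv2.imwrite('pics/s6b.png',np.hstack([a,b]))
```

```text
10.7333 [0.6369 0.2231 0.2502] [ 0.38228976 -0.21561212 -4.45396439]
```

View pics/s6b.png

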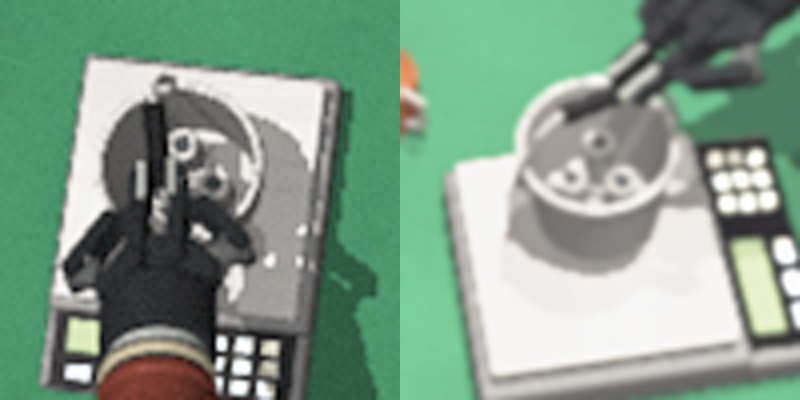

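Run:
```python
from h import *
t=cal('top');s=cal('scene')
for z in(.195,.2,.205): print(z,'scene c',atz(s,309.5,257,z).round(3),'top L/R',atz(t,185.75,210,z).round(3),atz(t,226.25,209,z).round(3))
a=np.linspace(0,2*np.pi,180)
for c in [(.634,.222),(.634,.229)]:
    for z in (.198,.204):
        r=np.c_[c[0]+.06*np.cos(a),c[1]+.06*np.sin(a),0*a+z]
        for n,d in(('scene obs 289-329, 238.5-273.5',s),('top 185.7-226.2',t)):
            q=proj(d,r);print(c,z,n,q.min(0).round(1),q.max(0).round(1))
```

```text
0.195 scene c [0.63  0.222 0.195] top L/R [0.637 0.275 0.195] [0.637 0.154 0.195]
0.2 scene c [0.631 0.225 0.2  ] top L/R [0.636 0.274 0.2  ] [0.636 0.153 0.2  ]
0.205 scene c [0.633 0.228 0.205] top L/R [0.635 0.273 0.205] [0.635 0.153 0.205]
(0.634, 0.222) 0.198 scene obs 289-329, 238.5-273.5 [288.9 241. ] [327.9 273.4]
(0.634, 0.222) 0.198 top 185.7-226.2 [183.3 190.8] [223.4 230.2]
(0.634, 0.222) 0.204 scene obs 289-329, 238.5-273.5 [288.9 239.9] [328.  272.3]
(0.634, 0.222) 0.204 top 185.7-226.2 [182.9 190.3] [223.2 230. ]
(0.634, 0.229) 0.198 scene obs 289-329, 238.5-273.5 [289.5 242.7] [328.7 275.3]
(0.634, 0.229) 0.198 top 185.7-226.2 [181.  190.8] [221.1 230.3]
(0.634, 0.229) 0.204 scene obs 289-329, 238.5-273.5 [289.5 241.6] [328.8 274.2]
(0.634, 0.229) 0.204 top 185.7-226.2 [180.5 190.4] [220.8 230. ]
```

The bucket hangs level with three bushes in it, over (0.633, 0.220). The pan centre is at y 0.229, so shift +8 mm and lower slowly.

send_rows --pt "0 2 0 0 0 0 5" --pt "0 3 -2 0 0 0 5" --pt "0 2 -4 0 0 0 5" --pt "0 1 -4 0 0 0 5" --pt "0 0 -4 0 0 0 5"

```text
time: 11.15
tool_pos: [0.6369, 0.2316, 0.2355]
eef_rot: [0.667, -0.585, 0.304, -0.347]
contact_force: [-0.1, -0.3, -5.5]
opening: 0.149
```

send_rows --pt "0 0 -4 0 0 0 5" --pt "0 0 -4 0 0 0 5" --pt "0 0 -3 0 0 0 5" --pt "0 0 -2 0 0 0 5" --pt "0 0 0 0 0 0 5"

```text
time: 11.57
tool_pos: [0.6368, 0.2311, 0.2222]
eef_rot: [0.667, -0.585, 0.304, -0.346]
contact_force: [0.3, -0.3, -5.6]
opening: 0.152
```

send_rows --pt "0 0 -1.2 0 0 0 5" --pt "0 0 -1.2 0 0 0 5" --pt "0 0 -1.2 0 0 0 5" --pt "0 0 0 0 0 0 5"

```text
time: 11.9
tool_pos: [0.637, 0.2313, 0.2195]
eef_rot: [0.667, -0.585, 0.305, -0.347]
contact_force: [0.3, 0.5, -5.0]
opening: 0.154
```

send_rows --pt "0 0 -1 0 0 0 5" --pt "0 0 -1 0 0 0 5" --pt "0 0 0 0 0 0 5" --pt "0 0 0 0 0 0 5"

```text
time: 12.23
tool_pos: [0.637, 0.2313, 0.2175]
eef_rot: [0.667, -0.585, 0.305, -0.347]
contact_force: [-0.2, 0.7, -5.6]
opening: 0.151
```

send_rows --pt "0 0 -1 0 0 0 5" --pt "0 0 -1 0 0 0 5" --pt "0 0 0 0 0 0 5"

```text
time: 12.48
tool_pos: [0.6373, 0.2314, 0.216]
eef_rot: [0.667, -0.584, 0.305, -0.347]
contact_force: [-0.3, 0.3, -5.2]
opening: 0.151
```

send_rows --pt "0 0 -1 0 0 0 5" --pt "0 0 0 0 0 0 5" --pt "0 0 0 0 0 0 5"

```text
time: 12.73
tool_pos: [0.6376, 0.2316, 0.216]
eef_rot: [0.667, -0.584, 0.305, -0.348]
contact_force: [-1.7, -0.1, -2.0]
opening: 0.151
```

send_rows --pt "0 0 -1 0 0 0 5" --pt "0 0 0 0 0 0 5" --pt "0 0 0 0 0 0 5"

```text
time: 12.98
tool_pos: [0.638, 0.2318, 0.2161]
eef_rot: [0.667, -0.584, 0.305, -0.349]
contact_force: [-4.5, -0.8, 3.6]
opening: 0.153
```

Contact: the pan is carrying the bucket, at about 9 N. Ease off slightly, open, and back out along the tool axis.

send_rows --pt "0 0 0.8 0 0 0 5" --pt "0 0 0 0 0 0 5" --pt "0 0 0 0 0 0 20" --pt "0 0 0 0 0 0 30" --pt "0 0 0 0 0 0 45"

```text
time: 13.4
tool_pos: [0.6371, 0.2312, 0.2142]
eef_rot: [0.667, -0.585, 0.305, -0.347]
contact_force: [-1.2, -0.9, 0.4]
opening: 0.481
```

send_rows --pt "0 0 0 0 0 0 45" --pt "0 0 0 0 0 0 45" --pt "0 0 0 0 0 0 45"

```text
time: 13.65
tool_pos: [0.6371, 0.2313, 0.2143]
eef_rot: [0.667, -0.585, 0.305, -0.347]
contact_force: [-0.6, 0.3, 0.2]
opening: 0.525
```

Run:
```python
from h import *
w=grab('wrist','w7');s=grab('scene','s7');st=read_state();print(st['time'],st['tool_pos'].round(4),st['contact_force'],st['opening'])
a=cv2.resize(w['frame'],(400,300));a=cv2.copyMakeBorder(a,0,100,0,0,0);b=cv2.resize(s['frame'][220:320,260:360],None,fx=4,fy=4,interpolation=2)
cv2.imwrite('pics/s7b.png',np.hstack([a,b]))
```

```text
13.75 [0.6371 0.2313 0.2144] [ 0.12636276 -0.90991484  0.42489554] 0.5328407374224085
```

View pics/s7b.png

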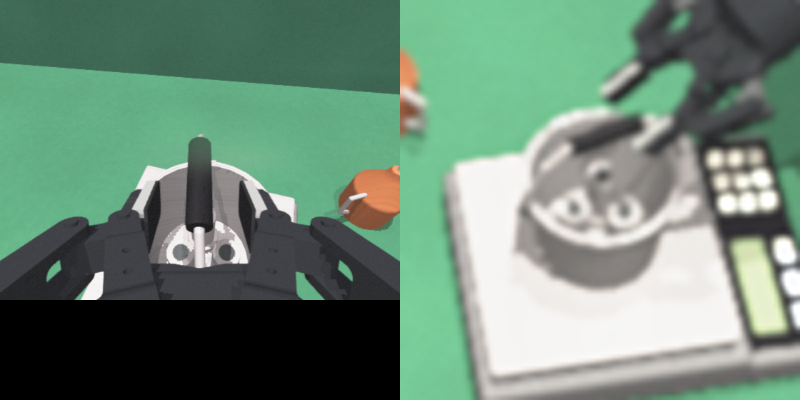

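The grip is free and centred between the open fingers. The bucket stands upright on the pan with its bail up and the bushes inside. Retreat along the tool axis.

send_rows --pt "-8 -1 6 0 0 0 45" --pt "-12 -2 8 0 0 0 45" --pt "-16 -2 11 0 0 0 45" --pt "-16 -2 11 0 0 0 45" --pt "-16 -2 11 0 0 0 45"

```text
time: 14.17
tool_pos: [0.5684, 0.2221, 0.2616]
eef_rot: [0.667, -0.585, 0.305, -0.347]
contact_force: [0.3, 1.0, -0.6]
opening: 0.528
```

send_rows --pt "-16 -2 11 0 0 0 45" --pt "-16 -2 11 0 0 0 45" --pt "-10 -1 11 0 0 0 45" --pt "0 0 5 0 0 0 45" --pt "0 0 0 0 0 0 45"

```text
time: 14.58
tool_pos: [0.5276, 0.2177, 0.3024]
eef_rot: [0.666, -0.584, 0.306, -0.349]
contact_force: [1.4, 0.2, 1.0]
opening: 0.524
```

Run:
```python
from h import *
from scipy.optimize import least_squares as ls
w=grab('wrist','w8');t=grab('top','t8');s=grab('scene','s8');st=read_state();print(st['time'],st['tool_pos'].round(4),st['contact_force'])
a=cv2.resize(w['frame'],(400,300));a=cv2.copyMakeBorder(a,0,100,0,0,0);b=cv2.resize(s['frame'][220:320,260:360],None,fx=4,fy=4,interpolation=2)
cv2.imwrite('pics/s8b.png',np.hstack([a,b]))
```

```text
14.7333 [0.5273 0.2172 0.2983] [ 0.47731013 -0.1899649   0.20066044]
```

View pics/s8b.png

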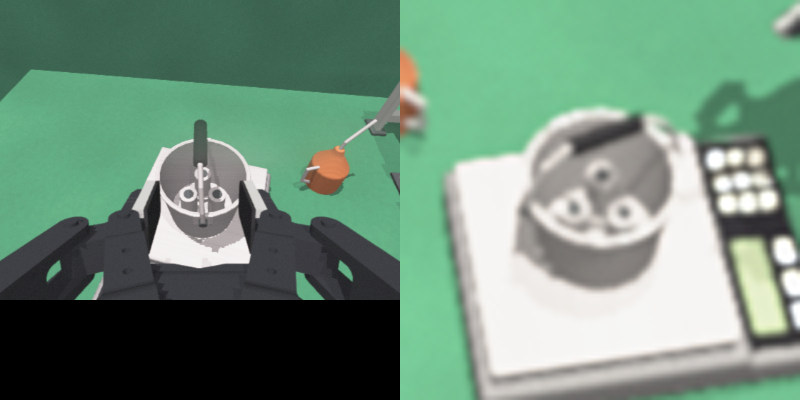

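Run:
```python
from h import *
s=cal('scene');t=cal('top');print('rim centre',atz(s,310,264,.165).round(3),'pan (.634,.229)')
st=read_state();print(st['joint_velocities'].round(3),st['contact_force'].round(2))
print(ticket.job_done())
```

```text
rim centre [0.63  0.228 0.165] pan (.634,.229)
[-0.001  0.009  0.005 -0.002  0.003 -0.001] [ 0.48 -0.19  0.2 ]
the job is handed in; nothing more can be done
None
```

The bucket now stands on the scale's pan with all three bushes in it, the robot has let go, and the job is handed in after about 15 s of the 54 s allowed. No verdict was reported.

**What I did:**
- Gripped the folded bail with the tool tilted in from the robot's side, clear of the conveyor, and swung it upright along its arc.
- Lifted the bucket about 21 mm. The force read about 5–6 N, which fits the full weight of bucket and bushes.
- Pulled it straight back from under the conveyor, carried it over slowly, and lowered it about 1 mm at a time until the pan took the load (about 9 N).
- Opened the fingers and backed out along the tool axis.

**Last checks:**
- **Position:** the rim centre measured (0.630, 0.228) m against the pan centre at (0.634, 0.229) m, so it is about 4 mm off.
- **Bucket:** the last pictures show it upright with the bail up and the three bushes inside. I judged the tilt by eye and did not measure it.
- **Robot:** it is clear of the bucket and still, and the outside force reads close to zero.
- **Surroundings:** I saw no force suggesting a bump against the conveyor, and the arm stayed well away from the oil can and tools. I did not measure the oil can, chuck key or chuck jaw again at the end.

**What disagreed:**
- The fingers closed to about 13 mm on the 16 mm grip. The grip did not slip.
- The top camera put the hanging bucket about 8 mm to the right (towards -y) of where the scene camera did. I corrected by 8 mm before setting it down, and the final position comes from the scene camera alone.

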